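Pile the tins in the shelf tray and show the taped one to the code reader

ROBOT

A 6-joint arm with a two-finger parallel gripper is mounted at the origin on a cart in front of the work surface, level with it; the furniture and walls round the work are solid. World frame = base frame: x ahead of the robot, y to its left, z up, the work surface at z = 0. Lengths are in m, angles in rad, forces in N, time in s.
With the tool pointing down it reaches from about 0.35 to 0.85 m from the base axis. Payload 8.1 kg.
Tool frame: the origin (TCP) lies midway between the tips of the shut fingers; the grasp point (between the pads) lies 19 mm behind it; z points along the fingers, y is the line along which they close (so a half turn about z gives the same grasp; the last joint's range is limited). The gripper opens to 93 mm and grips with 3 to 60 N. Pads are 15 mm wide; open, the fingers measure 128 mm over their backs; the gripper's body (75 mm by 188 mm) begins 65 mm behind the grasp point.
Start: joints at [-0.085, 0.13, 1.488, -0, 1.523, -0.085], TCP at [0.6, 0, 0.219] pointing down, gripper open.
Joint ranges: [-2.96, 2.96], [-0.89, 2.26], [0.02, 2.5], [-1.34, 4.48], [0, 2.73], [-2.66, 2.66]. Speed limits (rad/s): [2.39, 2.39, 2.79, 3.14, 3.14, 3.14].

INTERFACE

Orientations are given as a rotation vector (axis times angle).
In Python, from bench import robot, grab_frame, camera_info, job_done, models gives the robot as it stands.
- The arm moves only by the tool jog_arm, never from a script. Its argument "plan" is a list of rows, each an object with "turn": the turn, a rotation vector about the tool's x, y, z in degrees, a list of three; "delta_pos": the shift along the tool's x, y, z in mm, a list of three; "claw": the finger opening in mm, from 0 to 93. A call has 1 to 8 rows; each row shifts and turns the commanded pose from where the row before left it, along the tool's axes as they then stand; what a row does not reach is not made up. A row lasts 1/10 s, in which the tool goes at most 50 mm and 8.59 degrees, less where a joint would pass 70% of its speed; a pose out of reach is approached as far as the arm can. A call is refused whole if a number of a shift passes 50 or a number of a turn 8.59, either way. A call with a gripper value outside its range is refused whole. The fingers move at their own pace and stop on an object; "newtons" is the grip in N (left out, the last holds). Time passes only in rows, so rows that do not move let the fingers close. It gives the time, the measured TCP pose, the force, the opening and the grip force at its end, in the units of the state.
- robot.get_state(): the state, without advancing time (a new reading comes with each control period).
- grab_frame(name): name is "scene" or "side" or "wrist"; returns the picture (480x640x3 uint8, red, green, blue); there is no depth.
- camera_info(name): a dict with "camera_matrix" (3x3 intrinsics, pixels), "rvec" (rotation vector, rad) and "tvec" (3), from world to camera coordinates, as OpenCV has them. Camera axes: x right, y down, z forward; pixel columns grow to the right and rows downward; lengths in m; the calibration is good to about 2 mm. A picture is of the moment at which its call begins: read the wrist's pose just before it. camera_info takes no time and is no camera call; for the wrist camera it gives the pose at the moment of the call.
- job_done(): hands the job in; it is judged then, once.
Trained networks look in the newest picture that a camera, given by its name, has taken for a name from the list of things; names that differ only in an ending like _2 or _b are one class to them, and where a whole thing is asked for, a point or a joint stands for the part that bears it (a point fixed in the world has none). Each returns a list of dicts, best first, with "score" (0 to 1); they miss things now and then, are a little off and sometimes report something else, mostly with a low value. They report only what shows in the picture. A call takes as long as a camera call. They do not tell look-alikes from the thing itself.
- models.search_frame(camera, thing): "at" ([x, y, z] in m, in world coordinates, good to about 4 mm: the middle of the surface that is visible of it).
- models.regions_of(camera, thing): "pixels" (480x640 bool, what is visible of it).
The state is a dict: "time": time; "q": joint angles; "dq": joint speeds; "joint_efforts": joint torques, N m; "tcp_pos": TCP position; "orientation": TCP orientation; "contact_force": force on the tool from outside, world axes, zero at the start; "moment": the same for the moment, N m; "width": finger opening in m; "finger_force": force on a finger pad.
Only numpy, scipy, OpenCV 4.12 (cv2) and the standard library are available. Lean on these libraries where they do the work, as an engineer would, in place of code of your own. Each camera call takes 0.05 s, during which the arm holds its last target. There are 200 camera calls.

TASK

In the loose pile of three fish tins the bottom one, marked with yellow tape, has to be shown for a batch check: first set the two plain tins from on top of it, without dropping them, squarely one on the other in the empty bay of the cardboard tray, and leave the full bay and the things standing round where they are. Then pick up the taped tin and hold it up to the code reader, lid away and underside squarely facing the lens, 10 cm in front of it and centred on it, with the tin's long side level across the picture, without pushing the reader. Finish while holding it there, steady and carried by the gripper alone.

Things in the scene. Friction and masses are not known exactly. Their poses are not given: they have to be found in the camera images.
- plain_high_center (a point): The upper of the two plain tins, at the top of the loose pile of three at the start: flat rounded-corner fish tin, white with a dark blue lid, 63 mm wide (x) by 105 mm long (y) by 24 mm high (z), 0.15 kg; widest at the lid, sides tapering to 53 by 93 mm at the underside. The point is its centre, 12 mm above its underside; x across its width, y along its length, z up.
- plain_low_center (a point): The second plain tin, the same size and look, in the middle of the loose pile of three at the start. The point is its centre, axes as for the other.
- taped_center (a point): The taped tin, the same size, at the bottom of the loose pile of three: a 14 mm strip of yellow tape runs lengthwise over its lid and down both ends; a printed square code is in the middle of its underside. The point is its centre, 12 mm above its underside, axes as for the others.
- taped_base (a point): Middle of the underside of the taped tin, where the code is; x across its width, y along its length, z from the underside towards the lid.
- empty_bay (a point): Centre of the floor (3 mm above the table) of the empty bay of the fixed two-bay cardboard tray; the +y one. Bay 69 (x) by 111 mm (y) inside: a tin drops in with 3 mm to spare each side. End walls (y) and about 13 mm wide returns at the four corners rise 45 mm above the table; between them the long sides have only an 8 mm lip, leaving room for fingers. x across the tray, y along it, z up.
- full_bay (a point): Centre of the floor of the tray's other bay, 114 mm from the empty one in -y of the tray; it already holds a pile of two such tins.
- mate_low_center (a point): Lower of the two tins already in the full bay (centre); not to be disturbed.
- mate_high_center (a point): Upper of the two tins already in the full bay (centre); not to be disturbed.
- reader_head: Head of the code reader: grey camera housing, 46 x 62 x 46 mm, black front with a round lens, fixed on a stand. Lens 0.10 m above the table, looking 50 degrees up from level and roughly towards the robot. Origin at the middle of the lens window; z = lens axis, pointing out of the lens; y is level, the picture's horizontal; x is its vertical. The housing lies behind the origin.
- reader: The code reader's stand with its head; origin at the centre of the underside of its base. Not to be pushed.
- plain_low: second plain tin as a body; origin at the centre of its underside.
- plain_high: upper plain tin as a body; origin at the centre of its underside.
- taped: taped tin as a body; origin at the centre of its underside.
- can_red: red slim can, 53 mm across, 134 mm tall, bystander; origin under its centre.
- can_green_a: green slim can, 53 x 134 mm, bystander.
- can_green_b: second green slim can, 53 x 134 mm, bystander.
- can_orange: orange slim can, 53 x 134 mm, bystander.
- corn_tin: round green tin, 57 mm across, 72 mm tall, bystander.
- dropper: small brown dropper bottle, 33 mm across, 102 mm tall, bystander.
- box_cutter: yellow box cutter lying on the table, 172 x 33 x 17 mm, bystander.
Mind the look-alikes: they are no part of the job. Leave any green or pink look-alike of the taped alone.

How it is judged:
On the way, in this order (a step that is already met when the one before it is completed fails the run):
1. one plain tin lies flat on the floor of the empty bay, released (((x of plain_high_center in the frame of empty_bay between -0.008 and 0.008 m and y of plain_high_center in the frame of empty_bay between -0.009 and 0.009 m and z of plain_high_center in the frame of empty_bay between 0.009 and 0.016 m and angle between plain_high_center's own z axis and vertical below 0.06 rad and contact force between the fingers and plain_high below 0.05 N) or (x of plain_low_center in the frame of empty_bay between -0.008 and 0.008 m and y of plain_low_center in the frame of empty_bay between -0.009 and 0.009 m and z of plain_low_center in the frame of empty_bay between 0.009 and 0.016 m and angle between plain_low_center's own z axis and vertical below 0.06 rad and contact force between the fingers and plain_low below 0.05 N))), for 0.2 s.
2. both plain tins lie squarely piled in that bay, released (((x of plain_high_center in the frame of empty_bay between -0.008 and 0.008 m and y of plain_high_center in the frame of empty_bay between -0.009 and 0.009 m and z of plain_high_center in the frame of empty_bay between 0.009 and 0.016 m and angle between each of plain_high_center, plain_low_center's own z axis and vertical below 0.06 rad and x of plain_low_center in the frame of empty_bay between -0.008 and 0.008 m and y of plain_low_center in the frame of empty_bay between -0.009 and 0.009 m and z of plain_low_center in the frame of empty_bay between 0.033 and 0.041 m) or (x of plain_low_center in the frame of empty_bay between -0.008 and 0.008 m and y of plain_low_center in the frame of empty_bay between -0.009 and 0.009 m and z of plain_low_center in the frame of empty_bay between 0.009 and 0.016 m and angle between each of plain_low_center, plain_high_center's own z axis and vertical below 0.06 rad and x of plain_high_center in the frame of empty_bay between -0.008 and 0.008 m and y of plain_high_center in the frame of empty_bay between -0.009 and 0.009 m and z of plain_high_center in the frame of empty_bay between 0.033 and 0.041 m)) and horizontal distance between plain_high_center and plain_low_center below 0.006 m and angle between the y axis of plain_high_center and the y axis of plain_low_center, either way round below 0.1 rad and contact force between the fingers and plain_high below 0.05 N and contact force between the fingers and plain_low below 0.05 N), for 0.2 s.
At the end, for the whole second after the job is handed in: Plain tins flat in the bay, one on the other, centres within 6 mm, sides within 0.1 rad, released, still. Taped tin held still by the fingers alone, middle of its underside 85-115 mm out from the lens, within 15 mm of its axis (x, y), facing it within 0.12 rad, long side level within 0.14 rad (all of step 2 and x of taped_base in the frame of reader_head between -0.015 and 0.015 m and y of taped_base in the frame of reader_head between -0.015 and 0.015 m and z of taped_base in the frame of reader_head between 0.085 and 0.115 m and angle between the z axis of taped_base and the z axis of reader_head, either way round below 0.12 rad and angle between the y axis of taped_base and the y axis of reader_head, either way round below 0.14 rad and angle between taped_base's own z axis and vertical below 1.3 rad and height (world z) of taped_base above 0.12 m and contact force between the fingers and taped above 1 N and contact force between taped and reader below 0.2 N and contact force between taped and plain_low below 0.05 N and contact force between taped and plain_high below 0.05 N and linear speed of taped below 0.02 m/s and angular speed of taped below 0.1 rad/s and linear speed of each of plain_low, plain_high below 0.01 m/s); the arm keeps its last pose, push and grip.
It fails at once if a tin is let fall from more than about 2 cm ((linear speed of plain_high above 0.65 m/s and contact force between the fingers and plain_high below 0.05 N) or (linear speed of plain_low above 0.65 m/s and contact force between the fingers and plain_low below 0.05 N) or (linear speed of taped above 0.65 m/s and contact force between the fingers and taped below 0.05 N)).
It fails at once if the robot or a tin pushes the code reader (contact force between reader and the arm above 2 N or contact force between reader and the fingers above 2 N or contact force between reader and taped above 2 N or contact force between reader and plain_low above 2 N or contact force between reader and plain_high above 2 N).
It fails at once if the two tins already in the full bay are moved by more than 10 mm (distance of any of mate_low_center, mate_high_center from where it was at the start of the episode above 0.01 m).
It fails at once if one of the things standing round the work is moved by more than 2 cm (distance of any of can_red, can_green_a, can_green_b, can_orange, corn_tin, dropper, box_cutter from where it was at the start of the episode above 0.02 m).
It also fails if it takes over 72 s, if anything falls off the work surface, if the arm or the gripper's body presses on something with over 40 N, if the wrist force passes 120 N, or if a joint passes its speed limit or range.

## Working session

There is one attempt and no reset: what is moved stays moved. The work goes in short steps, Python scripts to look and compute and a tool call to move; the robot and the scene stay as the last step left them, time stands still between calls to the robot, and variables do not carry over. Pictures are saved under pics/ and viewed, at most 10 in all, crops included, and the job is handed in when it is done.

Besides the shell and the picture viewer there is one more tool, called as name(argument=value, ...), one argument or row to a line, values as JSON. jog_arm: Moves the arm, as the interface text tells. Its arguments: {"type":"object","properties":{"plan":{"type":"array","items":{"type":"object","properties":{"turn":{"type":"array","items":{"type":"number"}},"delta_pos":{"type":"array","items":{"type":"number"}},"claw":{"type":"number"}}}},"newtons":{"type":"number"}},"required":["plan"]}

```bash
mkdir -p pics; ls; cat > h.py <<'E'
import numpy as np, cv2
from bench import robot, grab_frame, camera_info, job_done, models
from scipy.spatial.transform import Rotation as R
def cam(n):
    c=camera_info(n); return np.array(c["camera_matrix"],float),np.array(c["rvec"],float),np.array(c["tvec"],float)
def proj(n,P):
    K,r,t=cam(n); return cv2.projectPoints(np.array(P,float).reshape(-1,3),r,t,K,None)[0].reshape(-1,2)
def ray(n,uv,z):
    K,r,t=cam(n); M=cv2.Rodrigues(r)[0]; c=-M.T@t
    uv=np.atleast_2d(np.array(uv,float)); d=(M.T@np.linalg.inv(K)@np.c_[uv,np.ones(len(uv))].T).T
    return c+d*((z-c[2])/d[:,2])[:,None]
def save(n,f): cv2.imwrite('pics/'+f,cv2.cvtColor(n,cv2.COLOR_RGB2BGR))
E
python3 - <<'E'
from h import *
a=grab_frame("scene");b=grab_frame("side");c=grab_frame("wrist")
save(a,"scene0.png");save(cv2.resize(np.hstack([b,c]),(800,300)),"sw0.png")
for n in ["plain_high","taped","reader_head","empty_bay","mate_high_center","can_red","can_green_a","can_orange","corn_tin","dropper","box_cutter"]:
    for cm in ["scene"]:
        print(n,[(round(d["score"],2),np.round(d["at"],3).tolist(),proj(cm,d["at"]).round().tolist()) for d in models.search_frame(cm,n)[:6]])
for n in ["scene","side","wrist"]:
    K,r,t=cam(n); print(n,K[0,0],-cv2.Rodrigues(r)[0].T@t)
E
```

```text
pics
plain_high [(0.77, [0.497, -0.179, 0.074], [[359.0, 220.0]])]
taped [(0.77, [0.626, 0.052, 0.023], [[292.0, 257.0]]), (0.74, [0.47, -0.326, 0.023], [[384.0, 207.0]]), (0.68, [0.369, -0.144, 0.023], [[385.0, 250.0]]), (0.55, [0.621, -0.214, 0.026], [[334.0, 210.0]])]
reader_head [(0.67, [0.735, -0.061, 0.101], [[284.0, 209.0]]), (0.61, [0.445, 0.011, 0.016], [[344.0, 273.0]])]
empty_bay [(0.8, [0.474, 0.261, 0.004], [[294.0, 326.0]]), (0.69, [0.444, 0.009, 0.016], [[344.0, 272.0]]), (0.53, [0.454, -0.488, 0.044], [[407.0, 180.0]])]
mate_high_center [(0.61, [0.487, 0.167, 0.049], [[307.0, 295.0]]), (0.16, [0.633, -0.374, 0.077], [[353.0, 174.0]])]
can_red [(0.88, [0.634, -0.375, 0.074], [[353.0, 174.0]]), (0.54, [0.475, 0.26, 0.006], [[294.0, 326.0]]), (0.22, [0.456, -0.487, 0.049], [[406.0, 179.0]])]
can_green_a [(0.82, [0.537, 0.496, 0.115], [[223.0, 361.0]]), (0.73, [0.598, 0.511, 0.123], [[201.0, 352.0]])]
can_orange [(0.66, [0.454, -0.488, 0.046], [[407.0, 180.0]])]
corn_tin [(0.86, [0.703, 0.226, 0.068], [[241.0, 274.0]])]
dropper [(0.64, [0.558, -0.52, 0.022], [[386.0, 171.0]])]
box_cutter [(0.81, [0.444, 0.009, 0.013], [[344.0, 273.0]])]
scene 436.46158782499924 [0.0398855  0.77413573 1.20800363]
side 565.425386088632 [-0.15081492 -1.3285179   0.68011572]
wrist 381.88728889406167 [0.60049207 0.06814902 0.38445158]
```

View pics/scene0.png

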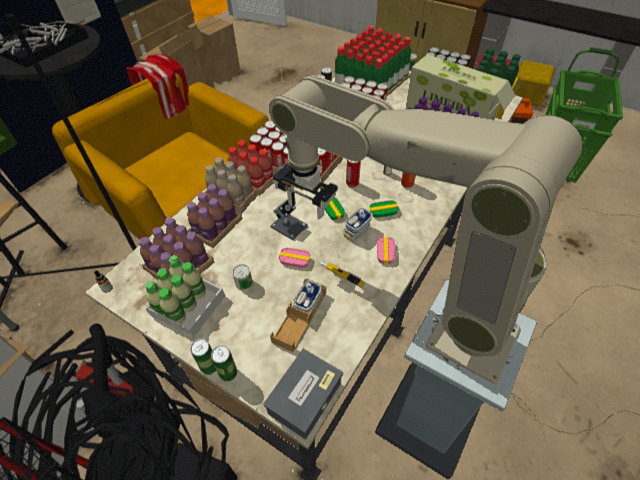

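View pics/sw0.png

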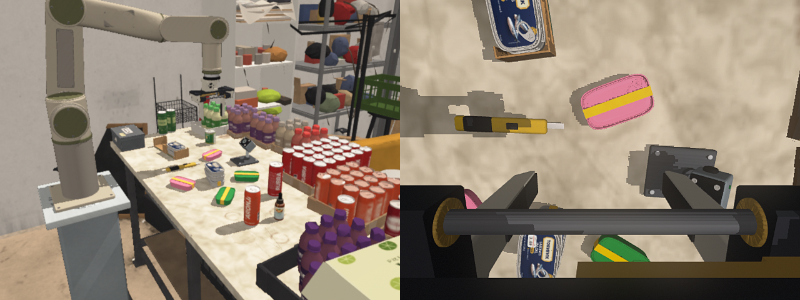

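The scene picture shows the plain tin pile at (359,220), look-alikes in pink at (293,257) and (387,250) and in green at (334,210) and (384,208), the reader at (288,215), the full bay at (307,295) and the empty bay at (290,330). The taped tin that I want is the one at the bottom of the blue/white pile, so I'll look at it from above.

```bash
python3 - <<'E'
from h import *
s=robot.get_state(); print(R.from_rotvec(s["orientation"]).as_matrix().round(3), s["tcp_pos"])
E
```

```text
[[-0.  1.  0.]
 [ 1.  0. -0.]
 [-0.  0. -1.]] [6.00009782e-01 2.49625355e-05 2.18660240e-01]
```

jog_arm(
  plan=[
    {"delta_pos": [-42, -17, 0]},
    {"delta_pos": [-42, -17, 0]},
    {"delta_pos": [-42, -17, 0]},
    {"delta_pos": [-42, -17, 0]},
    {"delta_pos": [-42, -17, 0]},
    {"delta_pos": [-40, -17, 0]},
    {"claw": 93},
    {"claw": 93},
  ],
)

```text
schema error: expected keys turn, delta_pos, claw
```

```bash
python3 - <<'E'
from h import *
s=robot.get_state(); print(s["tcp_pos"])
c=grab_frame("wrist"); save(c,"w1.png"); np.savez("w1.npz",c=c,**{k:v for k,v in zip("Krt",cam("wrist"))})
for n in ["plain_high","taped","reader_head","reader"]:
    print(n,[(round(d["score"],2),np.round(d["at"],3).tolist(),proj("wrist",d["at"]).round().tolist()) for d in models.search_frame("wrist",n)[:6]])
E
```

```text
[6.00009782e-01 2.49625355e-05 2.18660240e-01]
plain_high [(0.9, [0.507, -0.182, 0.069], [[222.0, 409.0]]), (0.74, [0.528, -0.137, 0.016], [[252.0, 339.0]])]
taped [(0.95, [0.626, -0.213, 0.022], [[343.0, 404.0]]), (0.78, [0.38, -0.114, 0.02], [[108.0, 321.0]]), (0.62, [0.533, -0.136, 0.018], [[256.0, 339.0]]), (0.56, [0.626, 0.049, 0.02], [[347.0, 162.0]])]
reader_head [(0.85, [0.748, -0.044, 0.101], [[506.0, 287.0]])]
reader [(0.86, [0.735, -0.048, 0.01], [[451.0, 258.0]])]
```

View pics/w1.png

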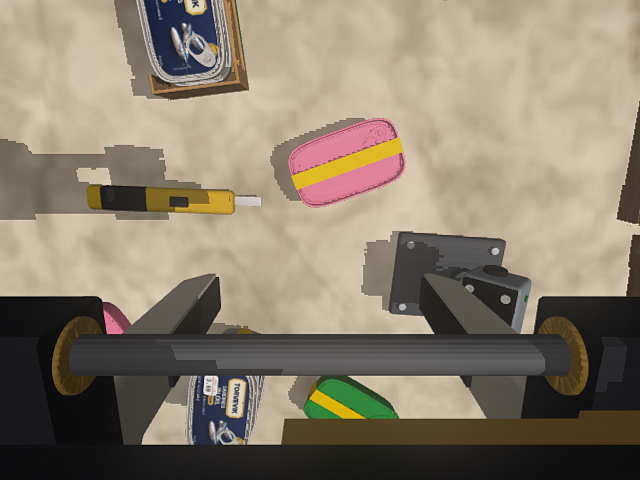

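The move was refused because every row needs all three keys, so this is still the start view. The pile is at (220,410), partly hidden by the gripper, and the reader is at (460,280).

jog_arm(
  plan=[
    {"delta_pos": [-42, -17, 0], "turn": [0, 0, 0], "claw": 93},
    {"delta_pos": [-42, -17, 0], "turn": [0, 0, 0], "claw": 93},
    {"delta_pos": [-42, -17, 0], "turn": [0, 0, 0], "claw": 93},
    {"delta_pos": [-42, -17, 0], "turn": [0, 0, 0], "claw": 93},
    {"delta_pos": [-42, -17, 0], "turn": [0, 0, 0], "claw": 93},
    {"delta_pos": [-40, -17, 0], "turn": [0, 0, 0], "claw": 93},
    {"delta_pos": [0, 0, 0], "turn": [0, 0, 0], "claw": 93},
  ],
)

```text
time: 1.65
tcp_pos: [0.4958, -0.2545, 0.2187]
orientation: [2.227, 2.215, -0.003]
contact_force: [0.1, 0.0, -0.3]
width: 0.093
finger_force: 0.0
```

```bash
python3 - <<'E'
from h import *
s=robot.get_state(); print(s["tcp_pos"])
c=grab_frame("wrist"); save(c,"w2.png")
for n in ["plain_high","taped"]:
    print(n,[(round(d["score"],2),np.round(d["at"],3).tolist(),proj("wrist",d["at"]).round().tolist()) for d in models.search_frame("wrist",n)[:6]])
m=models.regions_of("wrist","plain_high")
for d in m:
    p=d["pixels"].astype(np.uint8); cs=max(cv2.findContours(p,0,1)[0],key=cv2.contourArea)
    print(d["score"],p.sum(),cv2.minAreaRect(cs))
    w=ray("wrist",cs.reshape(-1,2),.072)[:,:2].astype(np.float32); print(cv2.minAreaRect(w))
E
```

```text
[ 0.49583128 -0.25453857  0.21871734]
plain_high [(0.78, [0.507, -0.184, 0.071], [[331.0, 143.0]])]
taped [(0.88, [0.372, -0.149, 0.022], [[179.0, 103.0]]), (0.81, [0.634, -0.229, 0.022], [[463.0, 192.0]]), (0.74, [0.47, -0.32, 0.022], [[291.0, 282.0]]), (0.7, [0.45, -0.49, 0.022], [[277.0, 425.0]]), (0.25, [0.626, -0.399, 0.105], [[470.0, 405.0]])]
0.61 10141 ((329.6154479980469, 135.57693481445312), (80.49854278564453, 136.686279296875), 7.125016689300537)
((0.5062028169631958, -0.17924168705940247), (0.10431891679763794, 0.06277019530534744), 82.3714828491211)
```

View pics/w2.png

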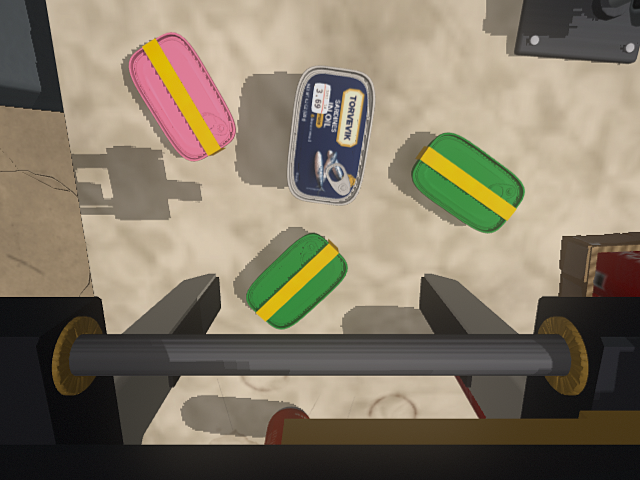

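The pile's top plain tin is at (331,136), and its 104×63 mm footprint and 7 cm height both check out. The pink and green look-alikes are at (183,97), (467,183) and (297,281) and stay untouched. I'll grasp the top tin across its width.

jog_arm(
  plan=[
    {"delta_pos": [38, 5, 0], "turn": [0, 0, 3.6], "claw": 93},
    {"delta_pos": [38, 3, 0], "turn": [0, 0, 3.7], "claw": 93},
    {"delta_pos": [0, 0, 45], "turn": [0, 0, 0], "claw": 93},
    {"delta_pos": [0, 0, 45], "turn": [0, 0, 0], "claw": 93},
    {"delta_pos": [0, 0, 30], "turn": [0, 0, 0], "claw": 93},
    {"delta_pos": [0, 0, 0], "turn": [0, 0, 0], "claw": 93},
  ],
)

```text
time: 2.45
tcp_pos: [0.5052, -0.1708, 0.0934]
orientation: [-2.349, -2.073, 0.006]
contact_force: [-0.9, 0.4, -0.2]
width: 0.0927
finger_force: 0.0
```

```bash
python3 - <<'E'
from h import *
s=robot.get_state(); M=R.from_rotvec(s["orientation"]).as_matrix()
print(s["tcp_pos"], np.degrees(np.arctan2(M[1,0],M[0,0])), M.T@(np.array([.506,-.179,.052])-s["tcp_pos"]))
E
```

```text
[ 0.50516464 -0.17082974  0.09338189] 82.84943025254816 [-0.00812579  0.00221419  0.04133982]
```

jog_arm(
  newtons=20,
  plan=[
    {"delta_pos": [-8, 2, 20], "turn": [0, 0, 0.4], "claw": 93},
    {"delta_pos": [0, 0, 21], "turn": [0, 0, 0], "claw": 93},
    {"delta_pos": [0, 0, 0], "turn": [0, 0, 0], "claw": 93},
    {"delta_pos": [0, 0, 0], "turn": [0, 0, 0], "claw": 50},
    {"delta_pos": [0, 0, 0], "turn": [0, 0, 0], "claw": 50},
    {"delta_pos": [0, 0, 0], "turn": [0, 0, 0], "claw": 50},
    {"delta_pos": [0, 0, 0], "turn": [0, 0, 0], "claw": 50},
    {"delta_pos": [0, 0, 0], "turn": [0, 0, 0], "claw": 50},
  ],
)

```text
time: 3.25
tcp_pos: [0.5093, -0.1825, 0.0583]
orientation: [2.366, 2.067, -0.0]
contact_force: [-4.2, 1.6, 7.4]
width: 0.0596
finger_force: 20.0
```

jog_arm(
  plan=[
    {"delta_pos": [0, 0, -8], "turn": [0, 0, 0], "claw": 50},
    {"delta_pos": [0, 0, -12], "turn": [0, 0, 0], "claw": 50},
    {"delta_pos": [0, 0, -20], "turn": [0, 0, 0], "claw": 50},
    {"delta_pos": [0, 0, -20], "turn": [0, 0, 0], "claw": 50},
    {"delta_pos": [0, 0, 0], "turn": [0, 0, 0], "claw": 50},
    {"delta_pos": [0, 0, 0], "turn": [0, 0, 0], "claw": 50},
  ],
)

```text
time: 3.85
tcp_pos: [0.5099, -0.1827, 0.1183]
orientation: [2.364, 2.066, 0.001]
contact_force: [0.1, -0.4, -2.5]
width: 0.0597
finger_force: 20.0
```

```bash
python3 - <<'E'
from h import *
s=robot.get_state(); print(s["tcp_pos"],s["width"],s["contact_force"])
c=grab_frame("side"); g=proj("side",[.506,-.179,.06])[0].astype(int); print(g)
k=c[g[1]-70:g[1]+50,g[0]-80:g[0]+80]
w=grab_frame("wrist")
save(np.hstack([cv2.resize(k,(400,300),interpolation=2),cv2.resize(w,(400,300))]),"c3.png")
E
```

```text
[ 0.50991076 -0.18268037  0.11825426] 0.05968310953114194 [ 0.06636093 -0.36141244 -2.49207583]
[341 269]
```

View pics/c3.png

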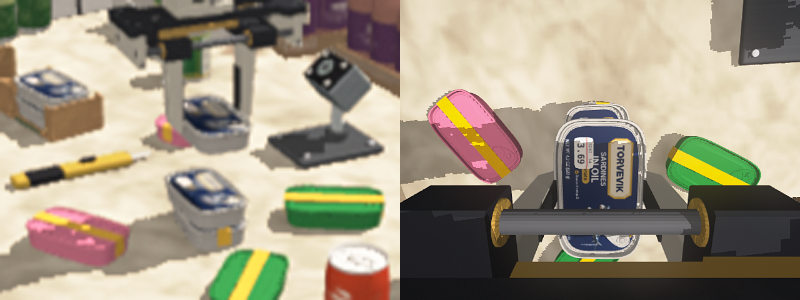

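The picture shows one plain tin cleanly held. The middle plain tin and the bottom tin remain, with yellow tape on the bottom tin's end at about (225,237) in the left crop. Next I'll go to the tray.

jog_arm(
  plan=[
    {"delta_pos": [0, 0, -40], "turn": [0, 0, 0], "claw": 50},
    {"delta_pos": [20, -6, -40], "turn": [0, 0, 0], "claw": 50},
    {"delta_pos": [45, -13, -40], "turn": [0, 0, 0], "claw": 50},
    {"delta_pos": [45, -13, -10], "turn": [0, 0, 0], "claw": 50},
    {"delta_pos": [45, -13, 0], "turn": [0, 0, -5], "claw": 50},
    {"delta_pos": [45, -7, 0], "turn": [0, 0, -6], "claw": 50},
    {"delta_pos": [36, 0, 0], "turn": [0, 0, -6], "claw": 50},
    {"delta_pos": [0, 0, 0], "turn": [0, 0, 0], "claw": 50},
  ],
)

```text
time: 4.75
tcp_pos: [0.4787, 0.0536, 0.2389]
orientation: [-2.023, -2.4, 0.0]
contact_force: [0.7, -0.1, -1.8]
width: 0.0594
finger_force: 20.0
```

```bash
python3 - <<'E'
from h import *
s=robot.get_state(); print(s["tcp_pos"],s["orientation"],s["width"])
c=grab_frame("wrist"); save(c,"w4.png"); cv2.imwrite("w4.png",c); np.savez("w4.npz",c=c,tcp=s["tcp_pos"],o=s["orientation"],**dict(zip("Krt",cam("wrist"))))
for n in ["empty_bay","mate_high_center"]:
    print(n,[(round(d["score"],2),np.round(d["at"],3).tolist(),proj("wrist",d["at"]).round().tolist()) for d in models.search_frame("wrist",n)[:6]])
for d in models.regions_of("wrist","plain_high"):
    p=d["pixels"].astype(np.uint8); cs=max(cv2.findContours(p,0,1)[0],key=cv2.contourArea)
    cy=cv2.minAreaRect(cs)
    z=.051 if cy[0][1]<180 else s["tcp_pos"][2]+.014
    w=ray("wrist",cs.reshape(-1,2),z)[:,:2].astype(np.float32); print(d["score"],p.sum(),cy,z,cv2.minAreaRect(w))
E
```

```text
[0.47873279 0.0536338  0.23885575] [-2.02293087e+00 -2.40029332e+00  1.12926895e-04] 0.059361328226313625
empty_bay [(0.86, [0.476, 0.22, 0.011], [[346.0, 31.0]]), (0.29, [0.692, 0.211, 0.062], [[604.0, 71.0]])]
mate_high_center [(0.81, [0.488, 0.168, 0.045], [[350.0, 85.0]])]
0.95 24594 ((319.5, 261.0), (144.0, 149.0), 90.0) 0.2528557463602136 ((0.4770766496658325, 0.06648358702659607), (0.06279563903808594, 0.06321483850479126), 9.277565956115723)
```

View pics/w4.png

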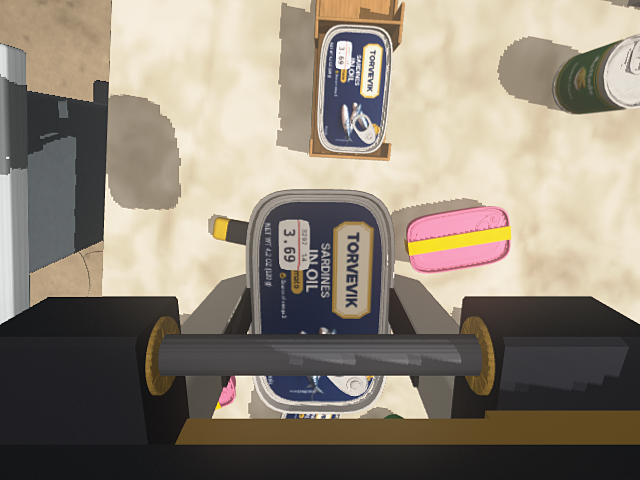

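The held tin's ends are at rows 190 and 411, and the full bay is at (352,85). The empty bay is cut off at the top, so I'll move further on.

jog_arm(
  plan=[
    {"delta_pos": [45, 0, 0], "turn": [0, 0, 0], "claw": 50},
    {"delta_pos": [45, 0, 0], "turn": [0, 0, 0], "claw": 50},
    {"delta_pos": [0, 0, 0], "turn": [0, 0, 0], "claw": 50},
    {"delta_pos": [0, 0, 0], "turn": [0, 0, 0], "claw": 50},
  ],
)

```text
time: 5.35
tcp_pos: [0.4654, 0.138, 0.2397]
orientation: [-2.034, -2.394, 0.001]
contact_force: [-0.3, -0.9, -0.8]
width: 0.0598
finger_force: 20.0
```

```bash
python3 - <<'E'
from h import *
s=robot.get_state(); T=s["tcp_pos"]; M=R.from_rotvec(s["orientation"]).as_matrix(); print(T,np.degrees(np.arctan2(M[1,0],M[0,0])))
c=grab_frame("wrist"); save(c,"w5.png"); cv2.imwrite("w5raw.png",c)
for h in (.010,.014,.018):
    p=ray("wrist",[[320,190],[320,411],[249,260],[393,260]],T[2]+h); q=(p-T)@M; print(h,q.round(4).tolist())
d=models.regions_of("wrist","empty_bay"); 
for e in d[:2]:
    p=e["pixels"].astype(np.uint8); cs=max(cv2.findContours(p,0,1)[0],key=cv2.contourArea); print(e["score"],p.sum(),cv2.minAreaRect(cs))
    w=ray("wrist",cs.reshape(-1,2),.003)[:,:2].astype(np.float32); print(cv2.minAreaRect(w))
print([(round(d["score"],2),np.round(d["at"],3).tolist(),proj("wrist",d["at"]).round().tolist()) for d in models.search_frame("wrist","empty_bay")[:3]])
E
```

```text
[0.46537955 0.1380133  0.23972873] 99.2973569940869
0.01 [[0.0479, 0.0006, -0.01], [-0.0574, 0.0006, -0.01], [0.018, -0.0297, -0.01], [0.018, 0.0318, -0.01]]
0.014 [[0.0484, 0.0006, -0.014], [-0.0542, 0.0006, -0.014], [0.0193, -0.029, -0.014], [0.0192, 0.031, -0.014]]
0.018 [[0.0489, 0.0006, -0.018], [-0.051, 0.0006, -0.018], [0.0205, -0.0282, -0.018], [0.0205, 0.0302, -0.018]]
0.75 10872 ((357.85150146484375, 93.9263916015625), (88.00163269042969, 191.9605712890625), 2.55614972114563)
((0.48363783955574036, 0.2491532862186432), (0.08339489996433258, 0.17977944016456604), 6.70051383972168)
[(0.89, [0.472, 0.277, 0.007], [[349.0, 67.0]])]
```

View pics/w5.png

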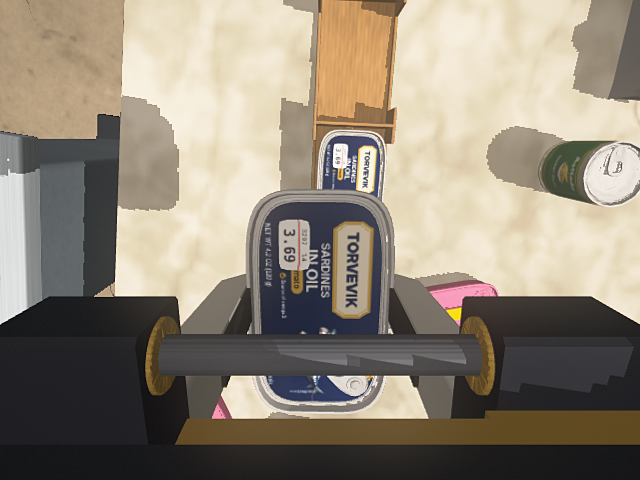

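Here the empty bay spans columns 313–397 and rows 0–130, the divider is at rows 108–142, and the bay is clear. I'll fit a tray model to the cardboard pixels in both views.

```bash
cat > fit.py <<'E'
from h import *
from scipy.optimize import minimize
d=np.load("w4.npz"); s=robot.get_state()
v=[(d["c"],d["K"],d["r"],d["t"]),(cv2.imread("w5raw.png"),*cam("wrist"))]
def mask(c):
    h=cv2.cvtColor(c,cv2.COLOR_RGB2HSV); m=((h[...,0]>5)&(h[...,0]<20)&(h[...,1]>95)).astype(np.uint8)
    m=cv2.morphologyEx(m,cv2.MORPH_OPEN,np.ones((3,3),np.uint8)); m[185:]=0; m[:,:290]=0; m[:,430:]=0; return m
ms=[mask(x[0]) for x in v]; print([m.sum() for m in ms])
def box(x0,x1,y0,y1,z0,z1): return [[x,y,z] for x in(x0,x1) for y in(y0,y1) for z in(z0,z1)]
t=.003;X=.0345;B=[]
B.append(box(-X-t,X+t,-.114-.0555-t,.0555+t,0,.003))
for sx in(-1,1):
    a,b=sorted((sx*X,sx*(X+t))); B.append(box(a,b,-.1725,.0585,0,.008))
    for y0,y1 in((-.1725,-.1565),(-.0715,-.0425),(.0425,.0585)): B.append(box(a,b,y0,y1,0,.045))
for y0 in(-.1725,-.0585,.0555): B.append(box(-X-t,X+t,y0,y0+t,0,.045))
def render(p,K,r,tt,shape=(480,640)):
    im=np.zeros(shape,np.uint8); Rz=R.from_euler('z',p[2]).as_matrix()
    f=lambda bx: cv2.convexHull(cv2.projectPoints(np.array(bx)@Rz.T+[p[0],p[1],0],r,tt,K,None)[0].round().astype(np.int32))
    for b in B: cv2.fillConvexPoly(im,f(b),1)
    cv2.fillConvexPoly(im,f(box(-.031,.031,-.166,-.062,.049,.051)),0)
    im[185:]=0; return im
def cost(p):
    o=0
    for (c,K,r,tt),m in zip(v,ms):
        e=render(p,K,r,tt); o+=1-(e&m).sum()/max(1,(e|m).sum())
    return o
if __name__=="__main__":
    from scipy.optimize import differential_evolution as DE
    q=DE(cost,[(.45,.50),(.25,.31),(-.05,.35)],seed=1,maxiter=40,popsize=12); print(q.x,np.degrees(q.x[2])+90,q.fun)
    o=[]
    for (c,K,r,tt),m in zip(v,ms):
        e=render(q.x,K,r,tt); k=c.copy(); g=e-cv2.erode(e,np.ones((3,3),np.uint8)); k[g>0]=(0,255,0); o.append(cv2.resize(k[0:200,270:450],(390,433)))
    save(np.hstack(o),"fit.png")
E
python3 fit.py
```

```text
[np.uint64(3479), np.uint64(10713)]
[0.47726361 0.27916354 0.11841282] 96.78455468250793 0.24144886893503792
```

View pics/fit.png

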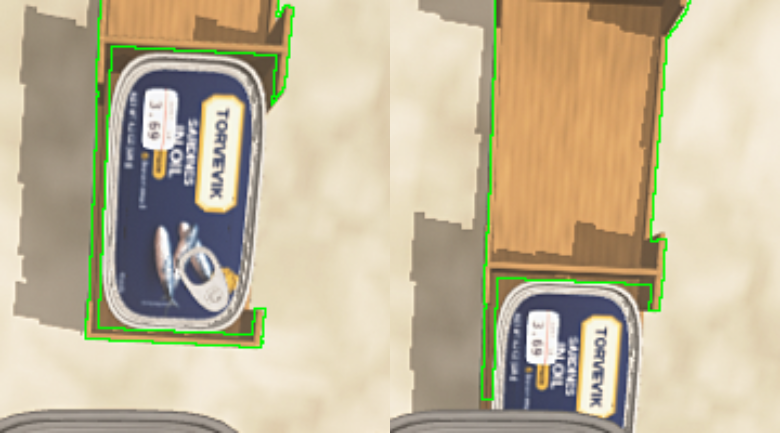

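The fit is very good: the green outline lies on the tray walls in both views. The bay centre is (0.477, 0.279) with its long axis at 96.8°. I'll carry the tin over it.

jog_arm(
  plan=[
    {"delta_pos": [0, 0, 0], "turn": [0, 0, 2.5], "claw": 50},
    {"delta_pos": [36, 7, 20], "turn": [0, 0, 0], "claw": 50},
    {"delta_pos": [36, 7, 40], "turn": [0, 0, 0], "claw": 50},
    {"delta_pos": [36, 7, 40], "turn": [0, 0, 0], "claw": 50},
    {"delta_pos": [35, 7, 40], "turn": [0, 0, 0], "claw": 50},
    {"delta_pos": [0, 0, 20], "turn": [0, 0, 0], "claw": 50},
    {"delta_pos": [0, 0, 0], "turn": [0, 0, 0], "claw": 50},
    {"delta_pos": [0, 0, 0], "turn": [0, 0, 0], "claw": 50},
  ],
)

```text
time: 6.3
tcp_pos: [0.4761, 0.2744, 0.0894]
orientation: [2.088, 2.348, -0.001]
contact_force: [-0.1, -0.2, -1.0]
width: 0.0595
finger_force: 20.0
```

```bash
cat > off.py <<'E'
from h import *
import sys
g=np.array([float(a) for a in sys.argv[1:4]]); yaw=float(sys.argv[4])
s=robot.get_state(); M=R.from_rotvec(s["orientation"]).as_matrix()
a=np.degrees(np.arctan2(M[1,0],M[0,0])); N=R.from_euler('z',yaw-a,degrees=True).as_matrix()@M
print(s["tcp_pos"].round(4) if hasattr(s["tcp_pos"],"round") else s["tcp_pos"],"yaw",round(a,2),"tilt",M[:,2].round(4),"turnz",round(a-yaw,2),"delta mm (after turn)",(N.T@(g-s["tcp_pos"])*1000).round(1),"F",s["contact_force"],s["width"])
E
python3 off.py .476 .283 .03 96.8
```

```text
[0.4761 0.2744 0.0894] yaw 96.71 tilt [-5.e-04 -6.e-04 -1.e+00] turnz -0.09 delta mm (after turn) [ 8.6  1.  59.4] F [-0.0915123  -0.16017224 -1.03130277] 0.05953554032720376
```

jog_arm(
  plan=[
    {"delta_pos": [8.5, 1, 0], "turn": [0, 0, 0], "claw": 50},
    {"delta_pos": [0, 0, 15], "turn": [0, 0, 0], "claw": 50},
    {"delta_pos": [0, 0, 15], "turn": [0, 0, 0], "claw": 50},
    {"delta_pos": [0, 0, 15], "turn": [0, 0, 0], "claw": 50},
    {"delta_pos": [0, 0, 12], "turn": [0, 0, 0], "claw": 50},
    {"delta_pos": [0, 0, 8], "turn": [0, 0, 0], "claw": 50},
    {"delta_pos": [0, 0, 4], "turn": [0, 0, 0], "claw": 50},
    {"delta_pos": [0, 0, 0], "turn": [0, 0, 0], "claw": 50},
  ],
)

```text
time: 7.1
tcp_pos: [0.4751, 0.284, 0.0193]
orientation: [-2.085, -2.349, 0.002]
contact_force: [0.3, -0.1, -1.7]
width: 0.0597
finger_force: 20.0
```

```bash
python3 off.py .476 .283 .017 96.8
```

```text
[0.4751 0.284  0.0193] yaw 96.8 tilt [-1.2e-03 -6.0e-04 -1.0e+00] turnz 0.0 delta mm (after turn) [-1.1  0.8  2.3] F [ 0.29438918 -0.13643187 -1.71140934] 0.05969279889515108
```

jog_arm(
  plan=[
    {"delta_pos": [0, 0, 2], "turn": [0, 0, 0], "claw": 50},
    {"delta_pos": [0, 0, 2], "turn": [0, 0, 0], "claw": 50},
    {"delta_pos": [0, 0, 0], "turn": [0, 0, 0], "claw": 50},
    {"delta_pos": [0, 0, 0], "turn": [0, 0, 0], "claw": 50},
  ],
)

```text
time: 7.5
tcp_pos: [0.4757, 0.2843, 0.0164]
orientation: [2.086, 2.349, 0.001]
contact_force: [0.1, -0.4, -1.8]
width: 0.0595
finger_force: 20.0
```

jog_arm(
  plan=[
    {"delta_pos": [0, 0, 2], "turn": [0, 0, 0], "claw": 50},
    {"delta_pos": [0, 0, 2], "turn": [0, 0, 0], "claw": 50},
    {"delta_pos": [0, 0, 0], "turn": [0, 0, 0], "claw": 50},
  ],
)

```text
time: 7.8
tcp_pos: [0.4759, 0.2844, 0.0131]
orientation: [2.086, 2.349, 0.001]
contact_force: [-4.4, -2.7, 8.0]
width: 0.0599
finger_force: 20.0
```

jog_arm(
  plan=[
    {"delta_pos": [0, 0, 0], "turn": [0, 0, 0], "claw": 75},
    {"delta_pos": [0, 0, 0], "turn": [0, 0, 0], "claw": 85},
    {"delta_pos": [0, 0, 0], "turn": [0, 0, 0], "claw": 85},
    {"delta_pos": [0, 0, -15], "turn": [0, 0, 0], "claw": 85},
    {"delta_pos": [0, 0, -40], "turn": [0, 0, 0], "claw": 85},
    {"delta_pos": [-20, 0, -45], "turn": [0, 0, 0], "claw": 93},
    {"delta_pos": [-45, 0, -45], "turn": [0, 0, 0], "claw": 93},
    {"delta_pos": [-20, 0, -45], "turn": [0, 0, 0], "claw": 93},
  ],
)

```text
time: 8.6
tcp_pos: [0.4838, 0.2076, 0.1942]
orientation: [2.086, 2.349, -0.002]
contact_force: [0.4, 0.3, -0.2]
width: 0.0931
finger_force: 0.0
```

```bash
cat > meas.py <<'E'
from h import *
import sys
def meas(z,name="plain_high",cm="wrist"):
    grab_frame(cm)
    for d in models.regions_of(cm,name):
        p=d["pixels"].astype(np.uint8); cs=max(cv2.findContours(p,0,1)[0],key=cv2.contourArea)
        w=ray(cm,cs.reshape(-1,2),z)[:,:2].astype(np.float32); r=cv2.minAreaRect(w)
        a=r[2]+(90 if r[1][1]>r[1][0] else 0)
        print(round(d["score"],2),p.sum(),"px",cv2.boundingRect(cs),"ctr",np.round(r[0],4),"size",np.round(r[1],4),"yaw",round(a%180,1))
if __name__=="__main__": print(robot.get_state()["tcp_pos"].round(4)); meas(float(sys.argv[1]))
E
python3 meas.py .027
```

```text
[0.4838 0.2076 0.1942]
0.56 9032 px (284, 67, 75, 129) ctr [0.4836 0.2827] size [0.0642 0.1061] yaw 96.6
```

```bash
python3 meas.py .027; python3 - <<'E'
from h import *
s=robot.get_state(); T=s["tcp_pos"]; M=R.from_rotvec(s["orientation"]).as_matrix()
print(T,proj("wrist",[[.4773,.2792,.027],[.4836,.2827,.027],T+.075*M[:,0]+.15*M[:,2]]))
for d in models.regions_of("wrist","empty_bay")+models.regions_of("wrist","mate_high_center"): print(d["score"],cv2.boundingRect(d["pixels"].astype(np.uint8)))
K,r,t=cam("wrist");Mc=cv2.Rodrigues(r)[0]; print("cam in tool",M.T@(-Mc.T@t-T)*1000, (M.T@Mc.T).round(3))
E
```

```text
[0.4887 0.2084 0.2016]
0.91 8692 px (276, 70, 74, 127) ctr [0.4722 0.2807] size [0.0616 0.1027] yaw 96.6
[0.48585619 0.20929533 0.19540316] [[318.08351609 138.03843839]
 [325.97159055 134.69012545]
 [319.33987887 131.72289445]]
0.8 (264, 56, 96, 272)
0.62 (275, 209, 75, 116)
cam in tool [  68.62933687   -0.57440608 -162.36090648] [[ 0.001 -0.969 -0.249]
 [ 1.     0.003 -0.006]
 [ 0.006 -0.249  0.969]]
```

The tin is in the bay within tolerance. The arm was still swinging during those measurements, so from now on I'll let it settle first. Next is the second tin.

jog_arm(
  plan=[
    {"delta_pos": [-15, 0, -10], "turn": [0, 0, 6.8], "claw": 93},
    {"delta_pos": [-45, 2, -5], "turn": [0, 0, 0], "claw": 93},
    {"delta_pos": [-50, 2, 0], "turn": [0, 0, 0], "claw": 93},
    {"delta_pos": [-50, 2, 0], "turn": [0, 0, 0], "claw": 93},
    {"delta_pos": [-50, 2, 0], "turn": [0, 0, 0], "claw": 93},
    {"delta_pos": [-50, 2, 0], "turn": [0, 0, 0], "claw": 93},
    {"delta_pos": [-50, 2, 0], "turn": [0, 0, 0], "claw": 93},
    {"delta_pos": [-50, 2, 0], "turn": [0, 0, 0], "claw": 93},
  ],
)

```text
time: 9.7
tcp_pos: [0.4992, -0.1512, 0.2057]
orientation: [-2.218, -2.221, 0.002]
contact_force: [0.5, -0.2, -0.0]
width: 0.093
finger_force: 0.0
```

jog_arm(
  plan=[
    {"delta_pos": [-45, 0, 0], "turn": [0, 0, 0], "claw": 93},
    {"delta_pos": [-40, 0, 0], "turn": [0, 0, 0], "claw": 93},
    {"delta_pos": [-15, 0, 0], "turn": [0, 0, 0], "claw": 93},
    {"delta_pos": [0, 0, 0], "turn": [0, 0, 0], "claw": 93},
    {"delta_pos": [0, 0, 0], "turn": [0, 0, 0], "claw": 93},
    {"delta_pos": [0, 0, 0], "turn": [0, 0, 0], "claw": 93},
    {"delta_pos": [0, 0, 0], "turn": [0, 0, 0], "claw": 93},
  ],
)

```text
time: 10.4
tcp_pos: [0.5006, -0.2486, 0.2074]
orientation: [-2.219, -2.224, -0.0]
contact_force: [1.1, 0.6, 1.0]
width: 0.0933
finger_force: 0.0
```

```bash
python3 meas.py .048; python3 - <<'E'
from h import *
print(robot.get_state()["tcp_pos"])
c=grab_frame("wrist");cv2.imwrite("w6raw.png",c)
E
```

```text
[ 0.5006 -0.2486  0.2074]
[ 0.50055747 -0.2491272   0.20761085]
```

```bash
python3 - <<'E'
from h import *
import meas
meas.meas(.048,"plain_low"); print('-'); meas.meas(.048,"plain_high"); print("t"); meas.meas(.024,"taped")
for n in ["plain_low","taped"]: print([(round(d["score"],2),np.round(d["at"],3).tolist(),proj("wrist",d["at"]).round().tolist()) for d in models.search_frame("wrist",n)])
E
```

```text
0.62 9467 px (286, 73, 81, 133) ctr [ 0.5062 -0.1821] size [0.1046 0.0646] yaw 85.4
-
t
0.97 8865 px (118, 35, 111, 132) ctr [ 0.3748 -0.1508] size [0.0638 0.1069] yaw 119.8
0.84 5874 px (240, 241, 102, 92) ctr [ 0.473  -0.3247] size [0.108  0.0621] yaw 45.5
0.74 7414 px (409, 139, 115, 103) ctr [ 0.6343 -0.2266] size [0.063 0.109] yaw 146.0
0.66 154 px (365, 89, 7, 45) ctr [ 0.543  -0.1574] size [0.0364 0.0044] yaw 88.9
[(0.82, [0.507, -0.179, 0.048], [[327.0, 136.0]]), (0.57, [0.451, -0.486, 0.025], [[274.0, 431.0]])]
[(0.93, [0.633, -0.225, 0.022], [[464.0, 188.0]]), (0.85, [0.374, -0.15, 0.022], [[175.0, 102.0]]), (0.65, [0.468, -0.322, 0.022], [[287.0, 288.0]]), (0.59, [0.547, -0.16, 0.026], [[374.0, 114.0]])]
```

```bash
python3 off.py .5065 -.181 .034 85.4
```

```text
[ 0.5002 -0.2503  0.2074] yaw 89.99 tilt [-0.  0. -1.] turnz 4.59 delta mm (after turn) [ 69.6   0.7 173.5] F [-0.63234028  0.72446866  0.64917164] 0.09307184184492823
```

jog_arm(
  plan=[
    {"delta_pos": [0, 0, 0], "turn": [0, 0, 4.6], "claw": 93},
    {"delta_pos": [35, 0.5, 20], "turn": [0, 0, 0], "claw": 93},
    {"delta_pos": [34, 0.5, 40], "turn": [0, 0, 0], "claw": 93},
    {"delta_pos": [0, 0, 40], "turn": [0, 0, 0], "claw": 93},
    {"delta_pos": [0, 0, 25], "turn": [0, 0, 0], "claw": 93},
    {"delta_pos": [0, 0, 0], "turn": [0, 0, 0], "claw": 93},
    {"delta_pos": [0, 0, 0], "turn": [0, 0, 0], "claw": 93},
    {"delta_pos": [0, 0, 0], "turn": [0, 0, 0], "claw": 93},
  ],
)

```text
time: 11.75
tcp_pos: [0.5081, -0.1841, 0.0866]
orientation: [2.307, 2.128, 0.002]
contact_force: [0.1, -0.9, -0.4]
width: 0.0931
finger_force: 0.0
```

```bash
python3 off.py .5065 -.181 .034 85.4
```

```text
[ 0.5081 -0.1841  0.0866] yaw 85.37 tilt [ 0.003  -0.0014 -1.    ] turnz -0.03 delta mm (after turn) [ 3.  -2.  52.6] F [ 0.07131586 -0.86948947 -0.44707886] 0.09309994009459377
```

jog_arm(
  newtons=20,
  plan=[
    {"delta_pos": [3, -1, 25], "turn": [0, 0, 0], "claw": 93},
    {"delta_pos": [0, 0, 20], "turn": [0, 0, 0], "claw": 93},
    {"delta_pos": [0, 0, 7], "turn": [0, 0, 0], "claw": 93},
    {"delta_pos": [0, 0, 0], "turn": [0, 0, 0], "claw": 93},
    {"delta_pos": [0, 0, 0], "turn": [0, 0, 0], "claw": 93},
  ],
)

```text
time: 12.25
tcp_pos: [0.507, -0.1808, 0.034]
orientation: [2.308, 2.129, 0.001]
contact_force: [-0.4, -0.1, 1.0]
width: 0.0933
finger_force: 0.0
```

jog_arm(
  plan=[
    {"delta_pos": [0, 0, 0], "turn": [0, 0, 0], "claw": 50},
    {"delta_pos": [0, 0, 0], "turn": [0, 0, 0], "claw": 50},
    {"delta_pos": [0, 0, 0], "turn": [0, 0, 0], "claw": 50},
    {"delta_pos": [0, 0, 0], "turn": [0, 0, 0], "claw": 50},
    {"delta_pos": [0, 0, 0], "turn": [0, 0, 0], "claw": 50},
    {"delta_pos": [0, 0, 0], "turn": [0, 0, 0], "claw": 50},
  ],
)

```text
time: 12.85
tcp_pos: [0.5059, -0.1801, 0.0325]
orientation: [2.309, 2.13, -0.0]
contact_force: [-0.5, 0.6, 2.4]
width: 0.0597
finger_force: 20.0
```

jog_arm(
  plan=[
    {"delta_pos": [0, 0, -8], "turn": [0, 0, 0], "claw": 50},
    {"delta_pos": [0, 0, -15], "turn": [0, 0, 0], "claw": 50},
    {"delta_pos": [0, 0, -35], "turn": [0, 0, 0], "claw": 50},
    {"delta_pos": [0, 0, -40], "turn": [0, 0, -5.7], "claw": 50},
    {"delta_pos": [0, 0, -40], "turn": [0, 0, -5.7], "claw": 50},
    {"delta_pos": [20, 1, -20], "turn": [0, 0, 0], "claw": 50},
    {"delta_pos": [40, 2, 0], "turn": [0, 0, 0], "claw": 50},
    {"delta_pos": [45, 3, 0], "turn": [0, 0, 0], "claw": 50},
  ],
)

```text
time: 13.65
tcp_pos: [0.5001, -0.0751, 0.1931]
orientation: [2.086, 2.344, 0.003]
contact_force: [0.3, 0.2, -1.0]
width: 0.0595
finger_force: 20.0
```

jog_arm(
  plan=[
    {"delta_pos": [45, 3, 0], "turn": [0, 0, 0], "claw": 50},
    {"delta_pos": [45, 3, 0], "turn": [0, 0, 0], "claw": 50},
    {"delta_pos": [45, 3, 0], "turn": [0, 0, 0], "claw": 50},
    {"delta_pos": [45, 3, 0], "turn": [0, 0, 0], "claw": 50},
    {"delta_pos": [30, 2, 0], "turn": [0, 0, 0], "claw": 50},
    {"delta_pos": [0, 0, 0], "turn": [0, 0, 0], "claw": 50},
    {"delta_pos": [0, 0, 0], "turn": [0, 0, 0], "claw": 50},
    {"delta_pos": [0, 0, 0], "turn": [0, 0, 0], "claw": 50},
  ],
)

```text
time: 14.45
tcp_pos: [0.4886, 0.1343, 0.1909]
orientation: [2.086, 2.348, 0.0]
contact_force: [-0.1, 0.2, -1.7]
width: 0.0593
finger_force: 20.0
```

```bash
python3 off.py .477 .280 .1 96.8; python3 - <<'E'
from h import *
s=robot.get_state(); T=s["tcp_pos"]; M=R.from_rotvec(s["orientation"]).as_matrix()
c=grab_frame("wrist"); cv2.imwrite("w7raw.png",c)
for d in models.regions_of("wrist","plain_high"):
    p=d["pixels"].astype(np.uint8); cs=max(cv2.findContours(p,0,1)[0],key=cv2.contourArea); b=cv2.boundingRect(cs); r=cv2.minAreaRect(cs)
    z=T[2]+.012 if b[1]+b[3]/2>180 else .027
    w=ray("wrist",cs.reshape(-1,2),z); q=(w-T)@M; print(d["score"],b,r,q.min(0),q.max(0)); x=cv2.minAreaRect(w[:,:2].astype(np.float32)); print(x)
E
```

```text
[0.4886 0.1343 0.1909] yaw 96.77 tilt [ 6.e-04 -3.e-04 -1.e+00] turnz -0.03 delta mm (after turn) [146.1   5.7  90.9] F [-0.10541909  0.19567946 -1.68453015] 0.05933791302402085
0.83 (286, 0, 81, 108) ((326.0, 53.5), (107.0, 80.0), 90.0) [ 0.09447136 -0.02591494  0.16385862] [0.1724589  0.03625804 0.16391771]
((0.4781087040901184, 0.2673698961734772), (0.06216549873352051, 0.07794512063264847), 6.714836120605469)
```

```bash
python3 - <<'E'
from h import *
a=cv2.imread("w5raw.png");b=cv2.imread("w7raw.png")
t=a[186:300,240:400]; r=cv2.matchTemplate(b[150:345,200:440],t,cv2.TM_CCOEFF_NORMED); print(cv2.minMaxLoc(r), "expected same at (40,36)")
E
```

```text
(0.014400621876120567, 0.8812236785888672, (71, 13), (40, 33)) expected same at (40,36)
```

jog_arm(
  plan=[
    {"delta_pos": [40, 1, 0], "turn": [0, 0, 0], "claw": 50},
    {"delta_pos": [40, 1, 20], "turn": [0, 0, 0], "claw": 50},
    {"delta_pos": [40, 1, 30], "turn": [0, 0, 0], "claw": 50},
    {"delta_pos": [28, 1.5, 30], "turn": [0, 0, 0], "claw": 50},
    {"delta_pos": [0, 0, 30], "turn": [0, 0, 0], "claw": 50},
    {"delta_pos": [0, 0, 0], "turn": [0, 0, 0], "claw": 50},
    {"delta_pos": [0, 0, 0], "turn": [0, 0, 0], "claw": 50},
    {"delta_pos": [0, 0, 0], "turn": [0, 0, 0], "claw": 50},
  ],
)

```text
time: 15.35
tcp_pos: [0.4771, 0.2822, 0.0826]
orientation: [2.087, 2.347, 0.004]
contact_force: [-0.3, 1.0, -1.7]
width: 0.0597
finger_force: 20.0
```

```bash
python3 - <<'E'
import numpy as np
c,s=np.cos(np.radians(96.8)),np.sin(np.radians(96.8))
print(np.array([.4886,.1343])+.1485*np.array([c,s])+.0046*np.array([s,-c]))
E
python3 off.py .4756 .2823 .042 96.8
```

```text
[0.47558465 0.28230004]
[0.4771 0.2822 0.0826] yaw 96.71 tilt [ 0.0027  0.0012 -1.    ] turnz -0.09 delta mm (after turn) [ 0.3 -1.6 40.6] F [-0.34299094  1.04672349 -1.71092859] 0.059742596779913816
```

jog_arm(
  plan=[
    {"delta_pos": [0, -1, 12], "turn": [0, 0, 0], "claw": 50},
    {"delta_pos": [0, 0, 12], "turn": [0, 0, 0], "claw": 50},
    {"delta_pos": [0, 0, 10], "turn": [0, 0, 0], "claw": 50},
    {"delta_pos": [0, 0, 5], "turn": [0, 0, 0], "claw": 50},
    {"delta_pos": [0, 0, 3], "turn": [0, 0, 0], "claw": 50},
    {"delta_pos": [0, 0, 0], "turn": [0, 0, 0], "claw": 50},
    {"delta_pos": [0, 0, 0], "turn": [0, 0, 0], "claw": 50},
  ],
)

```text
time: 16.05
tcp_pos: [0.4746, 0.2826, 0.0386]
orientation: [2.086, 2.349, 0.0]
contact_force: [1.1, -0.1, -1.7]
width: 0.0592
finger_force: 20.0
```

jog_arm(
  plan=[
    {"delta_pos": [0, 0, 1.5], "turn": [0, 0, 0], "claw": 50},
    {"delta_pos": [0, 0, 1], "turn": [0, 0, 0], "claw": 50},
    {"delta_pos": [0, 0, 0], "turn": [0, 0, 0], "claw": 50},
    {"delta_pos": [0, 0, 0], "turn": [0, 0, 0], "claw": 50},
  ],
)

```text
time: 16.45
tcp_pos: [0.4744, 0.2825, 0.0359]
orientation: [2.086, 2.349, 0.0]
contact_force: [-0.4, -0.6, -1.3]
width: 0.0596
finger_force: 20.0
```

jog_arm(
  plan=[
    {"delta_pos": [0, 0.5, 1], "turn": [0, 0, 0], "claw": 50},
    {"delta_pos": [0, 0, 1], "turn": [0, 0, 0], "claw": 50},
    {"delta_pos": [0, 0, 0], "turn": [0, 0, 0], "claw": 50},
  ],
)

```text
time: 16.75
tcp_pos: [0.4748, 0.2826, 0.0354]
orientation: [-2.086, -2.349, 0.001]
contact_force: [-8.7, -3.3, 14.1]
width: 0.0595
finger_force: 20.0
```

jog_arm(
  plan=[
    {"delta_pos": [0, 0, -1], "turn": [0, 0, 0], "claw": 50},
    {"delta_pos": [0, 0, 0], "turn": [0, 0, 0], "claw": 75},
    {"delta_pos": [0, 0, 0], "turn": [0, 0, 0], "claw": 85},
    {"delta_pos": [0, 0, 0], "turn": [0, 0, 0], "claw": 85},
    {"delta_pos": [0, 0, -15], "turn": [0, 0, 0], "claw": 85},
    {"delta_pos": [0, 0, -40], "turn": [0, 0, 0], "claw": 85},
    {"delta_pos": [-20, 0, -45], "turn": [0, 0, 0], "claw": 93},
    {"delta_pos": [-45, 0, -45], "turn": [0, 0, 0], "claw": 93},
  ],
)

```text
time: 17.55
tcp_pos: [0.4819, 0.2286, 0.1741]
orientation: [2.082, 2.351, 0.005]
contact_force: [0.8, -0.9, 0.9]
width: 0.0922
finger_force: 0.0
```

jog_arm(
  plan=[
    {"delta_pos": [-30, 0, -20], "turn": [0, 0, 0], "claw": 93},
    {"delta_pos": [0, 0, 0], "turn": [0, 0, 0], "claw": 93},
    {"delta_pos": [0, 0, 0], "turn": [0, 0, 0], "claw": 93},
    {"delta_pos": [0, 0, 0], "turn": [0, 0, 0], "claw": 93},
    {"delta_pos": [0, 0, 0], "turn": [0, 0, 0], "claw": 93},
    {"delta_pos": [0, 0, 0], "turn": [0, 0, 0], "claw": 93},
  ],
)

```text
time: 18.15
tcp_pos: [0.4842, 0.1983, 0.189]
orientation: [-2.084, -2.35, 0.003]
contact_force: [-1.0, -0.5, -0.7]
width: 0.0929
finger_force: 0.0
```

```bash
python3 - <<'E'
from h import *
import meas
meas.meas(.051); print(robot.get_state()["tcp_pos"])
c=grab_frame("wrist"); save(c[0:360,180:460],"w8.png")
E
```

```text
0.72 11276 px (279, 45, 86, 145) ctr [0.476  0.2809] size [0.0642 0.1047] yaw 96.8
[0.4844583  0.19817416 0.18940802]
```

View pics/w8.png

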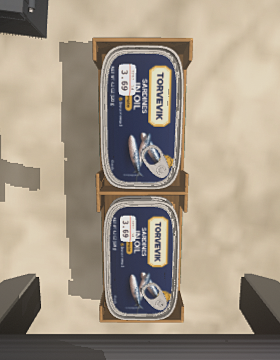

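The picture shows both plain tins squarely stacked in the +y bay (145,115 in the crop), measured at (0.476, 0.281), with the full bay undisturbed. Next I'll look at the reader.

jog_arm(
  plan=[
    {"delta_pos": [-5, 0, -20], "turn": [0, 0, 6.8], "claw": 93},
    {"delta_pos": [-45, 20, -20], "turn": [0, 0, 0], "claw": 93},
    {"delta_pos": [-45, 25, -20], "turn": [0, 0, 0], "claw": 93},
    {"delta_pos": [-45, 30, 0], "turn": [0, 0, 0], "claw": 93},
    {"delta_pos": [-45, 30, 0], "turn": [0, 0, 0], "claw": 93},
    {"delta_pos": [-45, 30, 0], "turn": [0, 0, 0], "claw": 93},
    {"delta_pos": [-45, 30, 0], "turn": [0, 0, 0], "claw": 93},
    {"delta_pos": [-45, 30, 0], "turn": [0, 0, 0], "claw": 93},
  ],
)

```text
time: 19.1
tcp_pos: [0.6666, -0.1, 0.2468]
orientation: [-2.221, -2.221, -0.0]
contact_force: [-0.1, 0.8, 0.0]
width: 0.0931
finger_force: 0.0
```

jog_arm(
  plan=[
    {"delta_pos": [-15, 0, 0], "turn": [0, 0, 0], "claw": 93},
    {"delta_pos": [0, 0, 0], "turn": [0, 0, 0], "claw": 93},
    {"delta_pos": [0, 0, 0], "turn": [0, 0, 0], "claw": 93},
    {"delta_pos": [0, 0, 0], "turn": [0, 0, 0], "claw": 93},
    {"delta_pos": [0, 0, 0], "turn": [0, 0, 0], "claw": 93},
  ],
)

```text
time: 19.6
tcp_pos: [0.6656, -0.1115, 0.248]
orientation: [2.219, 2.223, 0.001]
contact_force: [-0.3, -0.0, -0.7]
width: 0.093
finger_force: 0.0
```

```bash
cat > rd.py <<'E'
from h import *
import sys
k=sys.argv[1]
for cm in sys.argv[2:]:
    c=grab_frame(cm); K,r,t=cam(cm)
    for n in ["reader_head","reader"]:
        L=models.regions_of(cm,n); print(cm,n,[(round(d["score"],2),cv2.boundingRect(d["pixels"].astype(np.uint8))) for d in L])
        if L: np.savez(f"rd_{k}_{cm}_{n}.npz",c=c,m=L[0]["pixels"],K=K,r=r,t=t)
    print([(round(d["score"],2),np.round(d["at"],3).tolist()) for d in models.search_frame(cm,"reader_head")])
print(robot.get_state()["tcp_pos"])
E
python3 rd.py a wrist side scene
```

```text
wrist reader_head [(0.72, (376, 137, 77, 80))]
wrist reader [(0.68, (328, 121, 124, 94)), (0.19, (376, 137, 76, 79))]
[(0.96, [0.746, -0.068, 0.106])]
side reader_head [(0.75, (383, 219, 27, 25))]
side reader [(0.79, (368, 219, 48, 47))]
[(0.71, [0.504, -0.197, 0.024]), (0.59, [0.736, -0.097, 0.095])]
scene reader_head [(0.55, (273, 199, 23, 21))]
scene reader [(0.91, (271, 199, 36, 41)), (0.46, (343, 217, 27, 24))]
[(0.74, [0.731, -0.066, 0.102])]
[ 0.66568966 -0.11340785  0.24705336]
```

```bash
cat > fitr.py <<'E'
from h import *
from scipy.optimize import differential_evolution as DE
import sys,glob
V=[np.load(f) for f in sys.argv[1:]]
V=[{k:d[k] for k in d.files} for d in V]
def Rh(psi,el=np.radians(50)):
    z=np.array([np.cos(el)*np.cos(psi),np.cos(el)*np.sin(psi),np.sin(el)]); y=np.cross([0,0,1],z); y/=np.linalg.norm(y); return np.c_[np.cross(y,z),y,z]
B=np.array([[x,y,z] for x in(-.023,.023) for y in(-.031,.031) for z in(-.046,0)])
def rend(p,d):
    S=8; u=cv2.projectPoints(B@Rh(p[2]).T+[p[0],p[1],.10],d["r"],d["t"],d["K"],None)[0]
    im=np.zeros((480,640),np.uint8); cv2.fillConvexPoly(im,(cv2.convexHull(u.astype(np.float32))*16).round().astype(np.int32),1,shift=4); return im
def cost(p,W=V):
    o=0
    for d in W: e=rend(p,d)>0; o+=1-(e&d["m"]).sum()/(e|d["m"]).sum()
    return o
if __name__=="__main__":
    for W in [V]+[[v] for v in V]:
        q=DE(cost,[(.70,.78),(-.12,-.01),(np.pi-.7,np.pi+.7)],args=(W,),seed=2,maxiter=60); print(q.x.round(4),np.degrees(q.x[2]).round(1),q.fun/len(W))
        if W is V: Q=q.x
E
python3 fitr.py rd_a_wrist_reader_head.npz rd_a_side_reader_head.npz rd_a_scene_reader_head.npz
```

```text
[ 0.7331 -0.071   2.9871] 171.1 0.1471103395216411
[ 0.7326 -0.0713  3.1377] 179.8 0.12489203662117809
[ 0.7387 -0.0627  2.9069] 166.6 0.09090909090909094
[ 0.7332 -0.0756  3.0701] 175.9 0.13694267515923564
```

jog_arm(
  plan=[
    {"delta_pos": [25, -18, 0], "turn": [0, 0, 0], "claw": 93},
    {"delta_pos": [26, -18, 0], "turn": [-8, 0, 0], "claw": 93},
    {"delta_pos": [0, 0, 0], "turn": [-8, 0, 0], "claw": 93},
    {"delta_pos": [0, 0, 0], "turn": [-8, 0, 0], "claw": 93},
    {"delta_pos": [0, 0, 0], "turn": [-8, 0, 0], "claw": 93},
    {"delta_pos": [0, 0, 0], "turn": [-8, 0, 0], "claw": 93},
    {"delta_pos": [0, 0, 0], "turn": [0, 0, 0], "claw": 93},
    {"delta_pos": [0, 0, 0], "turn": [0, 0, 0], "claw": 93},
  ],
)

```text
time: 21.0
tcp_pos: [0.632, -0.0665, 0.2475]
orientation: [1.832, 1.832, 0.642]
contact_force: [0.2, -0.8, 0.3]
width: 0.0932
finger_force: 0.0
```

jog_arm(
  plan=[
    {"delta_pos": [0, 0, 0], "turn": [0, 0, 0], "claw": 93},
    {"delta_pos": [0, 0, 0], "turn": [0, 0, 0], "claw": 93},
    {"delta_pos": [0, 0, 0], "turn": [0, 0, 0], "claw": 93},
  ],
)

```text
time: 21.3
tcp_pos: [0.6345, -0.0666, 0.25]
orientation: [1.828, 1.83, 0.645]
contact_force: [0.2, 0.4, -0.3]
width: 0.0931
finger_force: 0.0
```

```bash
python3 rd.py b wrist; python3 fitr.py rd_b_wrist_reader_head.npz rd_a_wrist_reader_head.npz; python3 - <<'E'
from h import *
s=robot.get_state(); print(R.from_rotvec(s["orientation"]).as_matrix().round(3),s["q"])
d=np.load("rd_b_wrist_reader_head.npz"); b=cv2.boundingRect(d["m"].astype(np.uint8)); print(b)
x,y,w,h=b; x0,y0=max(0,x-40),max(0,y-40); k=d["c"][y0:y+h+40,x0:x+w+40].copy(); mm=d["m"][y0:y+h+40,x0:x+w+40].astype(np.uint8)
f=min(780/k.shape[1],580/k.shape[0]); o=cv2.resize(k,None,fx=f,fy=f)
cs=cv2.findContours(cv2.resize(mm,(o.shape[1],o.shape[0]),interpolation=0),0,1)[0]; cv2.drawContours(o,cs,-1,(255,0,0),1)
print(x0,y0,f); save(o,"rb.png")
E
```

```text
wrist reader_head [(0.88, (276, 185, 52, 69))]
wrist reader [(0.58, (200, 165, 128, 89))]
[]
[ 0.63315766 -0.06625447  0.24781985]
[ 0.7311 -0.0691  3.0039] 172.1 0.11281690813857087
[ 0.7316 -0.0686  2.9874] 171.2 0.09229037703995502
[ 0.7326 -0.0713  3.1377] 179.8 0.12489203662117809
[[-0.001  0.78   0.626]
 [ 1.     0.001  0.   ]
 [-0.     0.626 -0.78 ]] [-0.29312504 -0.40585063  2.07393456  0.24698272  0.83358638 -0.39970349]
(276, 185, 52, 69)
236 145 3.8926174496644297
```

View pics/rb.png

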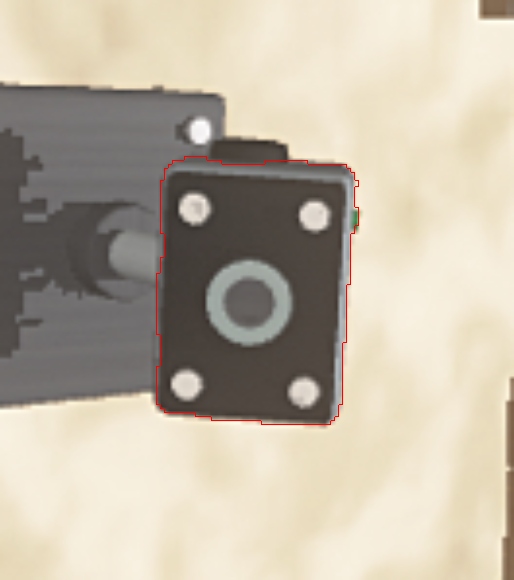

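The view shows the reader's front nearly head-on: corners at (168,170), (347,180), (333,425) and (157,410), lens at (249,302). I'll solve its pose from these points.

```bash
cat > pnp.py <<'E'
import sys; sys.argv=["x"]
from fitr import *
from scipy.optimize import least_squares
d=np.load("rd_b_wrist_reader_head.npz")
U=np.array([[168,170],[347,180],[333,425],[157,410],[249,302],[194,208],[314,216],[303,392],[186,385]])/3.8926+[236,145]
P=np.array([[1,-1],[-1,-1],[-1,1],[1,1],[0,0],[1,-1],[-1,-1],[-1,1],[1,1]])
def f(p,fix):
    x,y,psi,a,b,c=p[:6]; el=np.radians(50) if fix else p[6]
    s=np.array([[.023*a,.031*a]]*4+[[0,0]]+[[b,c]]*4)
    q=np.c_[P*s,np.zeros(9)]
    return (cv2.projectPoints(q@Rh(psi,el).T+[x,y,.10],d["r"],d["t"],d["K"],None)[0].reshape(-1,2)-U).ravel()
for fix in(1,0):
    r=least_squares(f,[.732,-.07,3.0,1,.015,.022,.87],args=(fix,)); print(r.x.round(4),np.degrees(r.x[2]),np.degrees(r.x[6]),np.abs(r.fun).max())
E
python3 pnp.py
```

```text
[ 0.7314 -0.0706  3.0624  0.9253  0.014   0.0211  0.87  ] 175.46439293346592 49.84732817638162 0.9761911479244247
[ 0.7313 -0.0705  3.0689  0.9292  0.0141  0.0211  0.7743] 175.83760090782485 44.36187390573125 0.9181084923440608
```

jog_arm(
  plan=[
    {"delta_pos": [-20, 0, 0], "turn": [8, 0, 0], "claw": 93},
    {"delta_pos": [-30, 0, 0], "turn": [8, 0, 0], "claw": 93},
    {"delta_pos": [-30, 0, 0], "turn": [8, 0, 0], "claw": 93},
    {"delta_pos": [-30, 0, 0], "turn": [8, 0, 0], "claw": 93},
    {"delta_pos": [-20, 0, 0], "turn": [7, 0, 0], "claw": 93},
    {"delta_pos": [-20, -35, 0], "turn": [0, 0, 0], "claw": 93},
    {"delta_pos": [-20, -40, 20], "turn": [0, 0, 0], "claw": 93},
    {"delta_pos": [-10, -40, 15], "turn": [0, 0, 0], "claw": 93},
  ],
)

```text
time: 22.3
tcp_pos: [0.5169, -0.2478, 0.2101]
orientation: [-2.217, -2.217, 0.007]
contact_force: [-0.5, -0.1, 0.7]
width: 0.0928
finger_force: 0.0
```

jog_arm(
  plan=[
    {"delta_pos": [0, -10, 0], "turn": [0, 0, 0], "claw": 93},
    {"delta_pos": [0, 0, 0], "turn": [0, 0, 0], "claw": 93},
    {"delta_pos": [0, 0, 0], "turn": [0, 0, 0], "claw": 93},
    {"delta_pos": [0, 0, 0], "turn": [0, 0, 0], "claw": 93},
    {"delta_pos": [0, 0, 0], "turn": [0, 0, 0], "claw": 93},
    {"delta_pos": [0, 0, 0], "turn": [0, 0, 0], "claw": 93},
  ],
)

```text
time: 22.9
tcp_pos: [0.5085, -0.2461, 0.2136]
orientation: [-2.219, -2.222, 0.004]
contact_force: [-0.9, -0.5, 0.1]
width: 0.0929
finger_force: 0.0
```

```bash
python3 - <<'E'
from h import *
import meas
print(robot.get_state()["tcp_pos"])
meas.meas(.024,"taped")
c=grab_frame("wrist"); cv2.imwrite("w9raw.png",c)
u=proj("wrist",[.51,-.18,.024])[0].astype(int); print(u, c[u[1],u[0]-15:u[0]+25:8].tolist())
print(robot.get_state()["orientation"])
E
```

```text
[ 0.50851639 -0.2460773   0.2136099 ]
0.92 5887 px (232, 243, 103, 91) ctr [ 0.4716 -0.3241] size [0.1103 0.0635] yaw 44.5
0.9 7827 px (281, 81, 82, 123) ctr [ 0.5086 -0.1816] size [0.1054 0.0629] yaw 78.8
0.62 8471 px (114, 42, 109, 129) ctr [ 0.3744 -0.1506] size [0.0638 0.1068] yaw 118.0
0.6 7134 px (399, 144, 114, 101) ctr [ 0.6336 -0.2264] size [0.0626 0.1087] yaw 145.8
0.59 854 px (617, 0, 23, 41) ctr [ 0.7647 -0.08  ] size [0.018  0.0321] yaw 101.7
[322 142] [[57, 57, 72], [221, 183, 28], [215, 181, 28], [215, 211, 185], [98, 99, 108]]
[-2.21881089 -2.22053217  0.00465187]
```

The nets find the taped tin at (322,142) at (0.509, −0.182), yaw 78.8°, with the correct size. Candidates in this view:
- Green at (283,288)
- Pink at (168,106)
- Green at (456,194)
- Blue-lidded tin with a yellow strip at (322,142)

The last one is meant: it lies where the pile was, and the sampled pixels are dark blue with yellow.

```bash
python3 off.py .5086 -.1816 .010 78.8
```

```text
[ 0.5079 -0.2461  0.2132] yaw 90.04 tilt [-3.9e-03 -3.0e-04 -1.0e+00] turnz 11.24 delta mm (after turn) [ 63.5 -11.1 203.2] F [-0.5017605  -0.37507269 -0.55642157] 0.09277331580796704
```

jog_arm(
  plan=[
    {"delta_pos": [0, 0, 0], "turn": [0, 0, 5.6], "claw": 80},
    {"delta_pos": [0, 0, 0], "turn": [0, 0, 5.6], "claw": 80},
    {"delta_pos": [32, -6, 25], "turn": [0, 0, 0], "claw": 80},
    {"delta_pos": [31, -5, 40], "turn": [0, 0, 0], "claw": 80},
    {"delta_pos": [0, 0, 45], "turn": [0, 0, 0], "claw": 80},
    {"delta_pos": [0, 0, 40], "turn": [0, 0, 0], "claw": 80},
    {"delta_pos": [0, 0, 0], "turn": [0, 0, 0], "claw": 80},
    {"delta_pos": [0, 0, 0], "turn": [0, 0, 0], "claw": 80},
  ],
)

```text
time: 23.85
tcp_pos: [0.5082, -0.1828, 0.064]
orientation: [-2.424, -1.992, 0.006]
contact_force: [0.3, 0.1, 0.5]
width: 0.0801
finger_force: 0.0
```

jog_arm(
  plan=[
    {"delta_pos": [0, 0, 0], "turn": [0, 0, 0], "claw": 80},
    {"delta_pos": [0, 0, 0], "turn": [0, 0, 0], "claw": 80},
  ],
)

```text
time: 24.05
tcp_pos: [0.5105, -0.1841, 0.0668]
orientation: [2.426, 1.993, -0.002]
contact_force: [0.0, -0.4, 1.0]
width: 0.0798
finger_force: 0.0
```

```bash
python3 off.py .5086 -.1816 .010 78.8
```

```text
[ 0.5105 -0.1841  0.0668] yaw 78.8 tilt [ 4.0e-04 -2.4e-03 -1.0e+00] turnz 0.0 delta mm (after turn) [ 2.2 -2.4 56.8] F [ 0.02213733 -0.44915282  0.96684604] 0.07975301035139755
```

jog_arm(
  newtons=30,
  plan=[
    {"delta_pos": [2, -1.5, 25], "turn": [0, 0, 0], "claw": 80},
    {"delta_pos": [0, 0, 20], "turn": [0, 0, 0], "claw": 80},
    {"delta_pos": [0, 0, 10], "turn": [0, 0, 0], "claw": 80},
    {"delta_pos": [0, 0, 0], "turn": [0, 0, 0], "claw": 80},
    {"delta_pos": [0, 0, 0], "turn": [0, 0, 0], "claw": 80},
    {"delta_pos": [0, 0, 0], "turn": [0, 0, 0], "claw": 80},
  ],
)

```text
time: 24.65
tcp_pos: [0.5084, -0.1813, 0.0104]
orientation: [-2.427, -1.994, 0.003]
contact_force: [-0.1, 0.0, 0.1]
width: 0.0799
finger_force: 0.0
```

jog_arm(
  plan=[
    {"delta_pos": [0, 0, 0], "turn": [0, 0, 0], "claw": 50},
    {"delta_pos": [0, 0, 0], "turn": [0, 0, 0], "claw": 50},
    {"delta_pos": [0, 0, 0], "turn": [0, 0, 0], "claw": 50},
    {"delta_pos": [0, 0, 0], "turn": [0, 0, 0], "claw": 50},
    {"delta_pos": [0, 0, 0], "turn": [0, 0, 0], "claw": 50},
    {"delta_pos": [0, 0, 0], "turn": [0, 0, 0], "claw": 50},
  ],
)

```text
time: 25.25
tcp_pos: [0.5076, -0.1809, 0.0092]
orientation: [-2.426, -1.993, 0.004]
contact_force: [0.2, -0.5, 4.6]
width: 0.0593
finger_force: 30.0
```

jog_arm(
  plan=[
    {"delta_pos": [0, 0, -10], "turn": [0, 0, 0], "claw": 50},
    {"delta_pos": [0, 0, -25], "turn": [0, 0, 0], "claw": 50},
    {"delta_pos": [0, 0, -40], "turn": [0, 0, 0], "claw": 50},
    {"delta_pos": [0, 0, -45], "turn": [0, 0, -3.2], "claw": 50},
    {"delta_pos": [0, 0, -45], "turn": [0, 0, -3.3], "claw": 50},
    {"delta_pos": [0, 0, -45], "turn": [0, 0, 0], "claw": 50},
    {"delta_pos": [30, 20, -25], "turn": [0, 0, 0], "claw": 50},
    {"delta_pos": [35, 25, 0], "turn": [0, 0, 0], "claw": 50},
  ],
)

```text
time: 26.05
tcp_pos: [0.5604, -0.1207, 0.25]
orientation: [2.31, 2.122, 0.001]
contact_force: [0.9, -1.1, -1.1]
width: 0.059
finger_force: 30.0
```

jog_arm(
  plan=[
    {"delta_pos": [35, 30, 0], "turn": [0, 0, 0], "claw": 50},
    {"delta_pos": [28, 30, 0], "turn": [0, 0, 0], "claw": 50},
    {"delta_pos": [0, 0, 0], "turn": [-7, 0, 0], "claw": 50},
    {"delta_pos": [0, 0, 0], "turn": [-7, 0, 0], "claw": 50},
    {"delta_pos": [0, 0, 0], "turn": [-7, 0, 0], "claw": 50},
    {"delta_pos": [0, 0, 0], "turn": [-7, 0, 0], "claw": 50},
    {"delta_pos": [0, 0, 0], "turn": [-7, 0, 0], "claw": 50},
    {"delta_pos": [0, 0, 0], "turn": [-5, 0, 0], "claw": 50},
  ],
)

```text
time: 26.85
tcp_pos: [0.6219, -0.0614, 0.2423]
orientation: [1.88, 1.733, 0.629]
contact_force: [-0.1, 0.5, -1.7]
width: 0.0588
finger_force: 30.0
```

jog_arm(
  plan=[
    {"delta_pos": [0, 0, 0], "turn": [0, 0, 0], "claw": 50},
    {"delta_pos": [0, 0, 0], "turn": [0, 0, 0], "claw": 50},
    {"delta_pos": [0, 0, 0], "turn": [0, 0, 0], "claw": 50},
    {"delta_pos": [0, 0, 0], "turn": [0, 0, 0], "claw": 50},
    {"delta_pos": [0, 0, 0], "turn": [0, 0, 0], "claw": 50},
  ],
)

```text
time: 27.35
tcp_pos: [0.6241, -0.0618, 0.2443]
orientation: [1.882, 1.735, 0.627]
contact_force: [-0.2, 0.2, -2.2]
width: 0.059
finger_force: 30.0
```

```bash
cat > fin.py <<'E'
import sys; sys.argv=["x"]
from fitr import *
H=Rh(np.radians(175.3)); L=np.array([.7313,-.0706,.10])
G=np.c_[-H[:,1],-H[:,0],-H[:,2]]
s=robot.get_state(); M=R.from_rotvec(s["orientation"]).as_matrix(); T=np.array(s["tcp_pos"])
b=T+M@[-.001,0,.0092]
print("base in head mm",(H.T@(b-L)*1000).round(1),"turn deg",np.degrees(R.from_matrix(M.T@G).as_rotvec()).round(2),"delta mm after turn",(G.T@(L+.1*H[:,2]-b)*1000).round(1),s["width"],s["finger_force"],s["contact_force"])
E
python3 fin.py; python3 - <<'E'
from h import *
c=grab_frame("wrist"); cv2.imwrite("w10raw.png",c)
s=robot.get_state(); T=s["tcp_pos"]; M=R.from_rotvec(s["orientation"]).as_matrix(); K,r,t=cam("wrist"); Mc=cv2.Rodrigues(r)[0]; o=-Mc.T@t
for d in models.regions_of("wrist","taped"):
    p=d["pixels"].astype(np.uint8); cs=max(cv2.findContours(p,0,1)[0],key=cv2.contourArea).reshape(-1,2)
    dr=(Mc.T@np.linalg.inv(K)@np.c_[cs,np.ones(len(cs))].T).T@M; oo=(o-T)@M
    q=oo+dr*((-.0135-oo[2])/dr[:,2])[:,None]
    print(d["score"],cv2.boundingRect(p),q.min(0).round(4),q.max(0).round(4))
E
```

```text
base in head mm [-10.3   1.  170.5] turn deg [-0.21  0.02  0.05] delta mm after turn [  1.  -10.3  70.5] 0.05901485806195086 29.997942745685577 [-0.18816381  0.21343839 -2.18614253]
0.83 (58, 36, 145, 108) [ 0.0673 -0.0976 -0.0135] [ 0.1049 -0.0439 -0.0135]
0.82 (244, 178, 152, 234) [-0.014  -0.0317 -0.0135] [ 0.0539  0.0315 -0.0135]
0.6 (220, 376, 24, 24) [-0.0471 -0.0457 -0.0135] [-0.035  -0.0346 -0.0135]
```

jog_arm(
  plan=[
    {"delta_pos": [0.5, -5, 0], "turn": [0, 0, 0], "claw": 50},
    {"delta_pos": [0.5, -5, 10], "turn": [0, 0, 0], "claw": 50},
    {"delta_pos": [0, 0, 20], "turn": [0, 0, 0], "claw": 50},
    {"delta_pos": [0, 0, 20], "turn": [0, 0, 0], "claw": 50},
    {"delta_pos": [0, 0, 15], "turn": [0, 0, 0], "claw": 50},
    {"delta_pos": [0, 0, 5], "turn": [0, 0, 0], "claw": 50},
    {"delta_pos": [0, 0, 0], "turn": [0, 0, 0], "claw": 50},
    {"delta_pos": [0, 0, 0], "turn": [0, 0, 0], "claw": 50},
  ],
)

```text
time: 28.25
tcp_pos: [0.6601, -0.0637, 0.1832]
orientation: [1.882, 1.735, 0.627]
contact_force: [0.5, -0.1, -2.2]
width: 0.0596
finger_force: 30.0
```

jog_arm(
  plan=[
    {"delta_pos": [0, 0, 0], "turn": [0, 0, 0], "claw": 50},
    {"delta_pos": [0, 0, 0], "turn": [0, 0, 0], "claw": 50},
    {"delta_pos": [0, 0, 0], "turn": [0, 0, 0], "claw": 50},
    {"delta_pos": [0, 0, 0], "turn": [0, 0, 0], "claw": 50},
    {"delta_pos": [0, 0, 0], "turn": [0, 0, 0], "claw": 50},
    {"delta_pos": [0, 0, 0], "turn": [0, 0, 0], "claw": 50},
    {"delta_pos": [0, 0, 0], "turn": [0, 0, 0], "claw": 50},
    {"delta_pos": [0, 0, 0], "turn": [0, 0, 0], "claw": 50},
  ],
)

```text
time: 29.05
tcp_pos: [0.6602, -0.0637, 0.183]
orientation: [1.882, 1.735, 0.627]
contact_force: [-0.4, -0.1, -1.6]
width: 0.059
finger_force: 30.0
```

```bash
python3 fin.py; python3 - <<'E'
from h import *
s=robot.get_state(); print(s["dq"])
a=cv2.imread("w10raw.png"); b=grab_frame("wrist")
r=cv2.matchTemplate(b[160:330,220:420],a[175:300,240:400],cv2.TM_CCOEFF_NORMED); print(cv2.minMaxLoc(r)[1::2],"expect (20,15)")
c=grab_frame("scene")
for n in ["plain_high","can_red","can_orange","corn_tin","dropper","box_cutter"]: print(n,[(round(d["score"],2),np.round(d["at"],3).tolist()) for d in models.search_frame("scene",n)[:2]])
E
python3 fin.py
```

```text
base in head mm [  1.4  -0.  100.3] turn deg [-0.23  0.02  0.04] delta mm after turn [-0.   1.4  0.3] 0.05904793089885592 29.99805897474289 [-0.43855089 -0.12187443 -1.55862737]
[ 1.70173843e-03 -4.48228572e-04 -1.73631974e-04  2.87856903e-05
 -1.53620929e-03  3.26185684e-04]
(0.9222956895828247, (20, 15)) expect (20,15)
plain_high [(0.58, [0.449, 0.292, 0.03]), (0.34, [0.597, 0.511, 0.121])]
can_red [(0.25, [0.486, 0.166, 0.049])]
can_orange []
corn_tin [(0.78, [0.7, 0.227, 0.065])]
dropper []
box_cutter [(0.57, [0.442, 0.01, 0.013])]
base in head mm [  1.3  -0.  100.3] turn deg [-0.22  0.02  0.04] delta mm after turn [-0.   1.3  0.3] 0.059332169729547225 29.997925758361816 [ 0.24611972 -0.64819884 -1.5099918 ]
```

```bash
python3 -c "
from h import *
print(job_done())"
```

```text
the job is handed in; nothing more can be done
None
```

I handed the job in at about 29 s of the 72 s limit. The two plain tins are stacked in the empty bay, and the taped tin is held still about 100 mm in front of the lens, centred to about 1.5 mm by my own measurements; `job_done()` gave no verdict.

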